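Find the full pot of contact tips by its weight

ROBOT

A 6-joint arm with a two-finger parallel gripper is mounted at the origin on a cart in front of the work surface, level with it; the furniture and walls round the work are solid. World frame = base frame: x ahead of the robot, y to its left, z up, the work surface at z = 0. Lengths are in mm, angles in rad, forces in N, time in s.
With the tool pointing down it reaches from about 325 to 1000 mm from the base axis. Payload 5.1 kg.
Tool frame: the origin (TCP) lies midway between the tips of the shut fingers; the grasp point (between the pads) lies 19 mm behind it; z points along the fingers, y is the line along which they close (so a half turn about z gives the same grasp; the last joint's range is limited). The gripper opens to 85 mm and grips with 20 to 120 N. Pads are 22 mm wide; open, the fingers measure 114 mm over their backs; the gripper's body (76 mm by 85 mm) begins 54 mm behind the grasp point. The pads swing forward as they close: fully open they stand 13 mm farther back than shut.
Start: joints at [1.167, 0.124, 1.65, -0, 1.367, -0.083], TCP at [204.982, 616.82, 210.122] pointing down, gripper open.
Joint ranges: [-2.61, 2.61], [-1.02, 2.33], [0.03, 2.71], [-1.35, 4.49], [0.32, 2.68], [-2.91, 2.91]. Speed limits (rad/s): [2.57, 2.57, 3.14, 3.14, 3.14, 3.14].

INTERFACE

Orientations are given as a unit quaternion [w, x, y, z].
In Python, from bench import env, optics gives the robot as it stands.
- The arm moves only by the shell command python3 -m pendant 'ROWS' [OPENING] [FORCE]. ROWS is JSON, a list that holds one entry, the list of rows, each a list of 6 numbers: the shift along the tool's x, y, z in mm, then the turn, a rotation vector about the tool's x, y, z in rad. In form: [[[tx, ty, tz, ax, ay, az], ...]]. A call has 1 to 20 rows; each row shifts and turns the commanded pose from where the row before left it, along the tool's axes as they then stand; what a row does not reach is not made up. A row lasts 1/12 s, in which the tool goes at most 41.7 mm and 7.16 degrees, less where a joint would pass 70% of its speed; a pose out of reach is approached as far as the arm can. A call with a gripper value outside its range is refused whole. OPENING is the opening, from 0 (shut) to 1 (fully open), set as the call begins (- or left out, the last holds). The fingers move at their own pace and stop on an object; FORCE is the grip in N (left out, the last holds). Time passes only in rows, so rows that do not move let the fingers close. It gives the time, the measured TCP pose, the force, the opening and the grip force at its end, in the units of the state.
- env.state(): the state, without advancing time (a new reading comes with each control period).
- optics.get_image(name): name is "side" or "top"; returns a dict with "frame" (384x512x3 uint8, red, green, blue), "intrinsics" (3x3 intrinsics, pixels), "R" (3x3) and "t" (3): a world point X has camera coordinates R X + t. Camera axes: x right, y down, z forward; pixel columns grow to the right and rows downward; lengths in mm; the calibration is good to about 2 mm. A picture is of the moment at which its call begins. There is no depth.
- env.finish_job(): hands the job in; it is judged then, once.
Trained networks look in the newest picture that a camera, given by its name, has taken for a name from the list of things; names that differ only in an ending like _2 or _b are one class to them, and where a whole thing is asked for, a point or a joint stands for the part that bears it (a point fixed in the world has none). Each returns a list of dicts, best first, with "conf" (0 to 1); they miss things now and then, are a little off and sometimes report something else, mostly with a low value. They report only what shows in the picture. A call takes as long as a camera call. They do not tell look-alikes from the thing itself.
- optics.recognise(camera, query): "xyz" ([x, y, z] in mm, in world coordinates, good to about 4 mm: the middle of the surface that is visible of it).
- optics.pinpoint(camera, query): "xyz" ([x, y, z] in mm, in world coordinates, good to about 4 mm: a listed point, or the origin of a listed thing).
The state is a dict: "clock": time; "q": joint angles; "qd": joint speeds; "effort": joint torques, N m; "tool_pos": TCP position; "tcp_rot": TCP orientation; "contact_force": force on the tool from outside, world axes, zero at the start; "moment": the same for the moment, N m; "width": opening from 0.0 (shut) to 1.0 (fully open); "gripper_force": force on a finger pad.
Only numpy, scipy, OpenCV 4.12 (cv2) and the standard library are available. Lean on these libraries where they do the work, as an engineer would, in place of code of your own. Each camera call takes 0.05 s, during which the arm holds its last target. There are 200 camera calls.

TASK

One of the two identical lidded pots is full of contact tips and heavy, the other is empty. Feel by lifting which is the full one and stand it upright in the near, empty bay of the steel tray; leave the empty pot standing upright where it was (if you lifted it, put it back there). Do not tip either pot over.

Things in the scene. Friction and masses are not known exactly. Their poses are not given: they have to be found in the camera images.
- pot_1_center (a point): One of two identical upright round pots: white body 47 mm across, orange lid (fast) 50 mm across and 16 mm high, 42 mm high in all. This point is its centre, half-way up (21 mm above the underside); z is the pot's axis. The full pot weighs 0.34 to 0.48 kg, the empty one 0.04 to 0.07 kg; only the weight tells them apart, and either may stand on either side.
- pot_2_center (a point): One of two identical upright round pots: white body 47 mm across, orange lid (fast) 50 mm across and 16 mm high, 42 mm high in all. This point is its centre, half-way up (21 mm above the underside); z is the pot's axis. The full pot weighs 0.34 to 0.48 kg, the empty one 0.04 to 0.07 kg; only the weight tells them apart, and either may stand on either side.
- tray: The fixed open steel tray, 276 mm long (x, pointing away from the robot, within 15 degrees), 146 mm wide (y), 18 mm high (rolled rim to 21 mm); walls, floor and divider 3 mm. Two equal bays, 133 mm (x) by 140 mm (y) inside; the far bay holds a torch nozzle and contact tips. Origin: centre of the underside, on the table.
- near_bay (a point): Centre of the inner floor of the tray's near, empty bay, 3 mm above the table; axes as the tray's. A tool cabinet (249 mm high) and a toggle clamp (107 mm high) stand near the way from the pots to the tray.
Mind the look-alikes: they are no part of the job. What is shaped like the part that bears pot_1_center but purple is not meant. Leave any blue look-alike of the part that bears pot_2_center alone.

How it is judged:
By the outcome, as a careful person would: the job done as asked, in the order asked, and still so for the second after the job is handed in, with the robot touching nothing.
It also fails if it takes over 67 s, if anything falls off the work surface, if the arm or the gripper's body presses on something with over 40 N, if the wrist force passes 120 N, or if a joint passes its speed limit or range.

## Working session

There is one attempt and no reset: what is moved stays moved. The work goes in short steps, Python scripts to look and compute and a shell command to move; the robot and the scene stay as the last step left them, time stands still between calls to the robot, and variables do not carry over. Pictures are saved under pics/ and viewed, at most 10 in all, crops included, and the job is handed in when it is done.

```bash
mkdir -p pics; ls; python3 - <<'E'
from bench import env, optics
import cv2,numpy as np
ims=[]
for c in ("top","side"):
    d=optics.get_image(c); cv2.imwrite(f"pics/{c}0.png",d["frame"][:,:,::-1]); 
    print(c,d["intrinsics"].tolist(),np.round(d["R"],3).tolist(),np.round(d["t"],1).tolist())
    for q in("pot_1_center","tray","near_bay"):
        for r in optics.pinpoint(c,q): print(c,q,np.round(r["xyz"],1),round(r["conf"],2))
print(env.state())
E
```

```text
pics
top [[388.60321532445903, 0.0, 256.13605032291883], [0.0, 388.60321532445903, 193.50086074157045], [0.0, 0.0, 1.0]] [[0.005, -1.0, -0.007], [-0.976, -0.003, -0.22], [0.22, 0.008, -0.976]] [-15.6, 543.7, 1085.5]
top pot_1_center [ 444.1 -333.4   20.5] 0.84
top pot_1_center [ 576.4 -337.4   26.5] 0.7
top pot_1_center [ 493.2 -415.2   17.7] 0.58
top tray [616.3 394.4   1.1] 0.86
top near_bay [551.2 400.7   2.9] 0.88
side [[360.2334318857435, 0.0, 257.51144004668754], [0.0, 360.2334318857435, 187.2453371375345], [0.0, 0.0, 1.0]] [[-0.999, 0.033, -0.025], [0.038, 0.532, -0.846], [-0.015, -0.846, -0.533]] [539.0, 31.2, 1049.6]
side pot_1_center [ 578.8 -339.6   21.2] 0.58
side pot_1_center [ 444.7 -330.8   18.9] 0.46
side tray [619.3 390.6  -1.2] 0.59
side near_bay [551.9 399.6   3.4] 0.94
{'clock': 0.4, 'q': array([ 1.16742199e+00,  1.23918328e-01,  1.65049367e+00,  1.46262945e-07,
        1.36747851e+00, -8.25794158e-02]), 'qd': array([ 0.00058483, -0.00027288, -0.00324529,  0.00130604,  0.0005791 ,
       -0.00096456]), 'effort': array([ 5.31835904e-04, -4.22917199e+01, -3.65096283e+01, -5.35225956e-05,
        2.41848007e-03,  3.17637351e-06]), 'tool_pos': array([204.93558727, 616.74648237, 209.9309432 ]), 'tcp_rot': array([-3.59005781e-05,  1.59710592e-01,  9.87163869e-01, -1.44536192e-04]), 'contact_force': array([-0.52388912, -0.01704051, -0.04122886]), 'moment': array([0.06171568, 0.00621454, 0.04396431]), 'gripper_force': 0.0, 'width': 0.999477186138552}
```

View pics/top0.png

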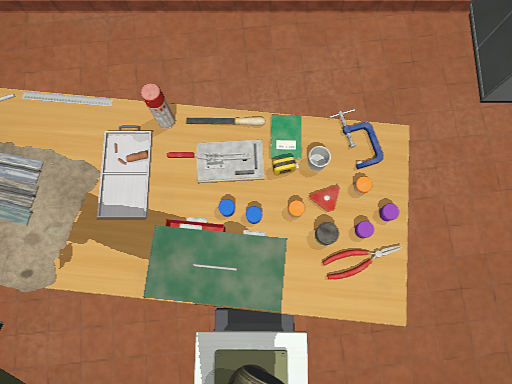

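View pics/side0.png

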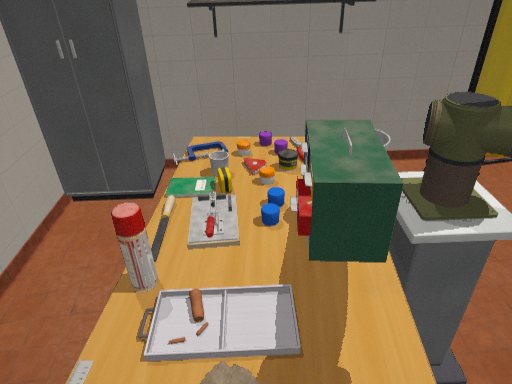

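The top view shows orange pots at about (296,208) and (363,184), blue look-alikes at (227,207) and (254,214), and purple ones at (389,212) and (364,229). Only the orange-lidded ones fit the description. The tray is at (125,172) with its empty bay nearer the robot at (122,195), and the green cabinet is in front of the pots. The side view agrees: orange at (243,147) and (267,174). Next I measure these and check an enlarged crop.

```bash
cat > h.py <<'E'
from bench import env, optics
import cv2,numpy as np
def ray(d,uv,z):
    R,t,K=np.array(d["R"]),np.array(d["t"]),np.array(d["intrinsics"])
    C=-R.T@t; v=R.T@np.linalg.solve(K,[uv[0],uv[1],1]); return C+v*(z-C[2])/v[2]
def proj(d,X):
    p=np.array(d["intrinsics"])@(np.array(d["R"])@np.array(X,float)+d["t"]); return p[:2]/p[2]
def blobs(d,lo=8,hi=18,amin=60):
    h=cv2.cvtColor(d["frame"],cv2.COLOR_RGB2HSV); m=cv2.inRange(h,(lo,190,170),(hi,255,255))
    n,l,s,c=cv2.connectedComponentsWithStats(m); return [(s[i].tolist(),c[i]) for i in range(1,n) if s[i][4]>=amin]
E
python3 - <<'E'
from h import *
T=optics.get_image("top");S=optics.get_image("side")
print("camS",-np.array(S["R"]).T@S["t"],"camT",-np.array(T["R"]).T@T["t"])
for n,d in(("top",T),("side",S)):
    for s,c in blobs(d): print(n,s,np.round(c,1),"z42",np.round(ray(d,c,42)),"z34",np.round(ray(d,c,34)))
for n,z,ps in (("cab",249,[(152,225),(287,238),(281,309),(145,298)]),("tray",19,[(104,130),(153,130),(98,216),(147,218)]),("clampbase",15,[(197,141),(264,140),(263,180),(197,183)]),("Fclamp",10,[(345,130),(372,165),(384,160),(375,125)]),("tri",10,[(310,200),(333,185),(340,197),(332,212)]),("jar",40,[(327,233)])):
    print(n,[np.round(ray(T,p,z)[:2]).tolist() for p in ps])
c=T["frame"][100:270,200:412,::-1]; cv2.imwrite("pics/crop1.png",cv2.resize(c,None,fx=3.5,fy=3.5,interpolation=cv2.INTER_CUBIC))
E
```

```text
camS [552.83319956 853.73332192 598.78646293] camT [ 292.11084636  -22.12769752 1178.27133992]
top [288, 205, 16, 12, 64] [294.4 212.1] z42 [ 492. -127.   42.] z34 [ 493. -128.   34.]
side [237, 140, 14, 9, 75] [244.  143.3] z42 [ 576. -332.   42.] z34 [ 577. -349.   34.]
side [260, 166, 15, 11, 103] [267.8 170.5] z42 [ 502. -127.   42.] z34 [ 501. -141.   34.]
cab [[423.0, 236.0], [393.0, -89.0], [230.0, -73.0], [252.0, 241.0]]
tray [[759.0, 472.0], [759.0, 316.0], [482.0, 465.0], [476.0, 316.0]]
clampbase [[724.0, 175.0], [728.0, -37.0], [597.0, -34.0], [587.0, 170.0]]
Fclamp [[764.0, -296.0], [648.0, -375.0], [664.0, -413.0], [781.0, -393.0]]
tri [[535.0, -178.0], [583.0, -251.0], [545.0, -271.0], [498.0, -244.0]]
jar [[430.0, -222.0]]
```

View pics/crop1.png

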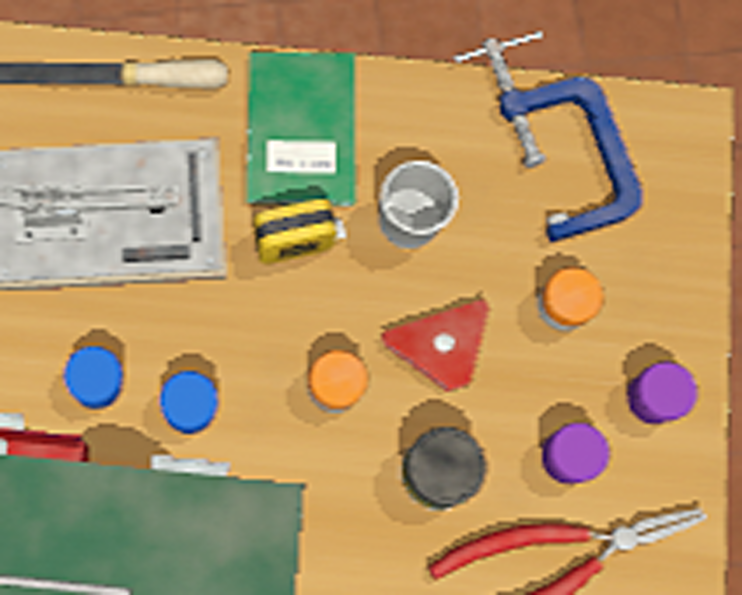

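Both orange lids are confirmed: A at crop (338,379) and B at crop (572,297). The C-clamp end at (558,235) and the magnet tip at (487,297) limit how the fingers can approach B. B is clear of the cabinet, so I'll weigh it first. I rise, turn the tool and sweep over.

```bash
python3 -m pendant '[[[0,0,-21,0,0,0.124],[0,0,-21,0,0,0.124],[0,0,-21,0,0,0.124],[0,0,-21,0,0,0.124],[0,0,-21,0,0,0.124],[0,0,-21,0,0,0.124],[0,0,-21,0,0,0.124],[0,0,-21,0,0,0.124],[0,0,-21,0,0,0.124],[0,0,-21,0,0,0.124],[-37,14,0,0,0,0],[-37,14,0,0,0,0],[-37,14,0,0,0,0],[-37,14,0,0,0,0],[-37,14,0,0,0,0],[-37,14,0,0,0,0],[-37,14,0,0,0,0],[-37,14,0,0,0,0],[-37,14,0,0,0,0],[-37,14,0,0,0,0]]]' 0.76 40
cat > st.py <<'E'
from h import *
import sys
from scipy.spatial.transform import Rotation as Ro
s=env.state(); w,x,y,z=s["tcp_rot"]; M=Ro.from_quat([x,y,z,w]).as_matrix()
a=np.degrees(np.arctan2(M[1,0],M[0,0])); print("clk",s["clock"],"tcp",np.round(s["tool_pos"],1),"alpha",round(a,2),"z",np.round(M[:,2],3),"F",np.round(s["contact_force"],2),"w",round(s["width"],3),"g",s["gripper_force"],"q",np.round(s["q"],3))
for arg in sys.argv[1:]:
    g=np.array(eval(arg),float); print(arg,"tool shift",np.round(M.T@(g-s["tool_pos"]),1))
E
python3 - <<'E'
from h import *
T=optics.get_image("top");S=optics.get_image("side")
for p in((296.6,208.),(363.4,184.5)): print("top",np.round(ray(T,p,42),1))
for X in((496,-134,21),(496,-134,42),(578,-339,21),(578,-339,42)): print(X,np.round(proj(T,X),1),np.round(proj(S,X),1))
for n in("side","top"):
  for q in("pot_1_center",):
    for f in(optics.pinpoint,optics.recognise):
      for r in f(n,q): print(n,f.__name__,np.round(r["xyz"],1),round(r["conf"],2))
E
python3 st.py
```

```text
clock: 2.17
tool_pos: [348.7, 246.5, 420.4]
tcp_rot: [0.0, 0.703, 0.711, 0.001]
contact_force: [0.5, -0.1, 0.9]
width: 0.763
gripper_force: 0.0
top [ 504.1 -133.7   42. ]
top [ 576.6 -335.8   42. ]
(496, -134, 21) [296.1 211.9] [269.6 175. ]
(496, -134, 42) [296.7 210.7] [269.6 169.3]
(578, -339, 21) [362.6 185.7] [243.8 147.7]
(578, -339, 42) [364.5 184.1] [243.5 142.4]
side call [ 579.3 -334.1   21.6] 0.64
side call [ 498.7 -409.9   20.4] 0.47
side call [ 498.7 -395.7   30.6] 0.7
side call [ 577.8 -318.2   33.4] 0.63
side call [ 448.2 -320.    35.7] 0.5
top call [ 443.9 -332.5   17.8] 0.83
top call [ 497.4 -414.8   22.1] 0.67
top call [ 577.8 -337.6   27.7] 0.49
top call [ 441.3 -329.8   43. ] 0.83
top call [ 575.2 -334.4   44.6] 0.57
top call [ 492.1 -411.6   41.7] 0.51
clk 2.4667 tcp [348.4 248.8 420.2] alpha 90.62 z [-0.  0. -1.] F [ 0.03 -0.1   0.27] w 0.76 g 0.0 q [ 0.494 -0.42   1.79   0.     1.771  0.484]
```

```bash
python3 -m pendant '[[[-36.7,13.9,0,0,0,0],[-36.7,13.9,0,0,0,0],[-36.7,13.9,0,0,0,0],[-36.7,13.9,0,0,0,0],[-36.7,13.9,0,0,0,0],[-36.7,13.9,0,0,0,0],[-36.7,13.9,0,0,0,0],[-36.7,13.9,0,0,0,0],[-36.7,13.9,0,0,0,0],[-36.7,13.9,0,0,0,0],[-36.7,13.9,0,0,0,0],[-36.7,13.9,0,0,0,0],[-36.7,13.9,0,0,0,0],[-36.7,13.9,0,0,0,0],[-36.7,13.9,0,0,0,0],[-36.7,13.9,0,0,0,0],[0,0,15,0,0,0.123],[0,0,15,0,0,0.123],[0,0,15,0,0,0.123],[0,0,15,0,0,0.123]]]'
python3 -m pendant '[[[0,0,30,0,0,0.123],[0,0,30,0,0,0.123],[0,0,30,0,0,0.123],[0,0,30,0,0,0.123],[0,0,30,0,0,0.123],[0,0,30,0,0,0.123],[0,0,20,0,0,0],[0,0,10,0,0,0],[0,0,0,0,0,0],[0,0,0,0,0,0]]]'
python3 st.py '[577.5,-336.5,12]'
```

```text
clock: 4.13
tool_pos: [578.6, -335.2, 358.4]
tcp_rot: [-0.001, 0.856, 0.517, -0.0]
contact_force: [0.0, -1.1, 0.9]
width: 0.757
gripper_force: 0.0
clock: 4.97
tool_pos: [577.9, -335.8, 150.2]
tcp_rot: [-0.0, 0.984, 0.176, -0.0]
contact_force: [-0.2, 0.4, 1.4]
width: 0.762
gripper_force: 0.0
clk 4.9667 tcp [ 577.9 -335.8  150.2] alpha 20.22 z [-0.  0. -1.] F [-0.23  0.38  1.4 ] w 0.762 g 0.0 q [-0.607  0.205  1.661  0.     1.275  0.611]
[577.5,-336.5,12] tool shift [ -0.6   0.6 138.2]
```

```bash
python3 -m pendant '[[[0,0,25,0,0,0],[0,0,25,0,0,0],[0,0,20,0,0,0],[0,0,15,0,0,0],[0,0,0,0,0,0]]]'
python3 - <<'E'
from h import *
S=optics.get_image("side");T=optics.get_image("top")
f=lambda d,r:cv2.resize(d["frame"][r[0]:r[1],r[2]:r[3],::-1],(480,480),interpolation=cv2.INTER_CUBIC)
cv2.imwrite("pics/b1.png",np.hstack([f(S,(80,180,195,295)),f(T,(130,240,310,420))])[:, :])
cv2.imwrite("pics/b1.png",cv2.resize(cv2.imread("pics/b1.png"),(800,400)))
E
```

```text
clock: 5.38
tool_pos: [576.1, -335.8, 63.0]
tcp_rot: [-0.001, 0.985, 0.175, -0.001]
contact_force: [-1.0, -0.5, -0.6]
width: 0.761
gripper_force: 0.0
```

View pics/b1.png

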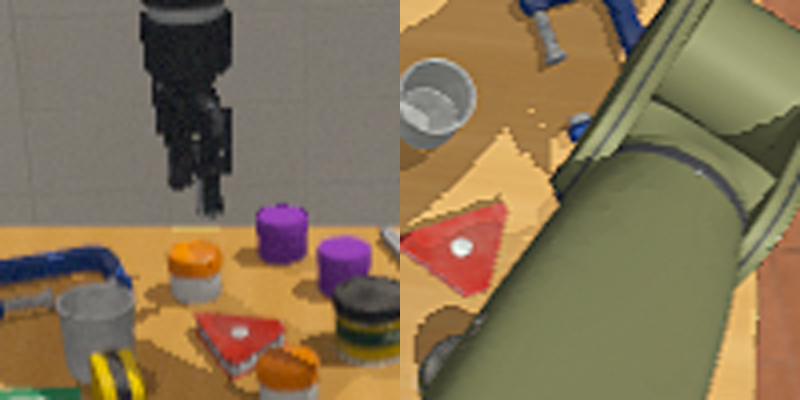

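The side crop (left half) shows the fingers straddling pot B in plan: tips at crop (180,190) and (210,212), pot at (195,265). The path straight down is clear. I descend and grip.

```bash
python3 -m pendant '[[[0,0,17,0,0,0],[0,0,17,0,0,0],[0,0,12,0,0,0],[0,0,5,0,0,0],[0,0,0,0,0,0]]]'
python3 -m pendant '[[[0,0,0,0,0,0],[0,0,0,0,0,0],[0,0,0,0,0,0],[0,0,0,0,0,0],[0,0,0,0,0,0],[0,0,0,0,0,0]]]' 0.3 50
python3 st.py
```

```text
clock: 5.9
tool_pos: [576.7, -336.5, 13.7]
tcp_rot: [-0.0, 0.985, 0.175, -0.0]
contact_force: [-0.7, 0.1, -0.1]
width: 0.76
gripper_force: 0.0
clock: 6.4
tool_pos: [578.1, -337.5, 16.1]
tcp_rot: [0.001, 0.985, 0.175, 0.001]
contact_force: [-0.5, -0.6, 6.4]
width: 0.536
gripper_force: 51.0
clk 6.4 tcp [ 578.1 -337.5   16.1] alpha 20.1 z [ 0.003 -0.002 -1.   ] F [-0.51 -0.59  6.39] w 0.536 g 51.02201700210571 q [-0.609  0.343  1.738 -0.     1.057  0.611]
```

```bash
python3 -m pendant '[[[0,0,-5,0,0,0],[0,0,-10,0,0,0],[0,0,-15,0,0,0],[0,0,-10,0,0,0],[0,0,0,0,0,0],[0,0,0,0,0,0],[0,0,0,0,0,0],[0,0,0,0,0,0]]]'
python3 - <<'E'
from h import *
f=[]
for i in range(6):
    optics.get_image("side"); f.append(env.state()["contact_force"])
print(np.round(f,2))
E
python3 st.py
```

```text
clock: 7.07
tool_pos: [576.4, -336.3, 53.3]
tcp_rot: [-0.001, 0.985, 0.175, -0.001]
contact_force: [0.1, 0.1, -4.0]
width: 0.537
gripper_force: 51.8
[[-0.28 -0.19 -4.54]
 [ 0.8   0.17 -3.08]
 [-0.04  0.27 -3.11]
 [-0.03 -0.01 -2.99]
 [ 0.81  0.37 -3.51]
 [-0.11 -0.18 -3.82]]
clk 7.3667 tcp [ 576.7 -336.6   53.7] alpha 20.09 z [-0.001  0.    -1.   ] F [-0.11 -0.18 -3.82] w 0.538 g 51.76585614681244 q [-0.609  0.297  1.725  0.     1.12   0.611]
```

About −3.6 N on lifting, so roughly 0.37 kg: B is the full pot. A stays untouched. Now I carry B over at height to the near bay.

```bash
python3 -m pendant '[[[0,0,-10,0,0,0],[0,0,-20,0,0,0],[0,0,-30,0,0,0],[0,0,-30,0,0,0],[0,0,-30,0,0,0],[0,0,-30,0,0,0],[0,0,-30,0,0,0],[0,0,-20,0,0,0],[0,0,-5,0,0,0],[3,-9.2,0,0,0,0],[6,-18.4,0,0,0,0],[9,-27.5,0,0,0,0],[11.3,-34.7,0,0,0,0],[11.3,-34.7,0,0,0,0],[11.3,-34.7,0,0,0,0],[11.3,-34.7,0,0,0,0],[11.3,-34.7,0,0,0,0],[11.3,-34.7,0,0,0,0],[11.3,-34.7,0,0,0,0]]]' - 70
python3 -m pendant '[[[11.3,-34.7,0,0,0,0],[11.3,-34.7,0,0,0,0],[11.3,-34.7,0,0,0,0],[11.3,-34.7,0,0,0,0],[11.3,-34.7,0,0,0,0],[11.3,-34.7,0,0,0,0],[11.3,-34.7,0,0,0,0],[11.3,-34.7,0,0,0,0],[11.3,-34.7,0,0,0,0],[11.3,-34.7,0,0,0,0],[9,-27.5,0,0,0,0],[6,-18.4,0,0,0,0],[3,-9.2,0,0,0,0],[0,0,0,0,0,0],[0,0,0,0,0,0]]]'
python3 st.py '[551,400,19]'
```

```text
clock: 8.95
tool_pos: [563.1, -20.0, 255.7]
tcp_rot: [-0.001, 0.985, 0.175, -0.002]
contact_force: [0.5, 0.6, -3.1]
width: 0.521
gripper_force: 72.2
clock: 10.2
tool_pos: [549.1, 398.8, 257.1]
tcp_rot: [0.001, 0.985, 0.175, -0.002]
contact_force: [0.5, -1.3, -3.9]
width: 0.522
gripper_force: 72.2
clk 10.2 tcp [549.1 398.8 257.1] alpha 20.16 z [-0.003 -0.002 -1.   ] F [ 0.5  -1.28 -3.9 ] w 0.522 g 72.20009922981262 q [ 5.490e-01  1.640e-01  1.527e+00 -1.000e-03  1.454e+00  1.768e+00]
[551,400,19] tool shift [  3.   -0.8 238.1]
```

```bash
python3 - <<'E'
from h import *
for c in("side","top"):
    d=optics.get_image(c); cv2.imwrite(f"pics/c_{c}.png",d["frame"][:,:,::-1])
    for r in optics.pinpoint(c,"near_bay"): print(c,np.round(r["xyz"],1),r["conf"])
E
```

```text
side [547.8 397.    4.8] 0.86
top [551.  398.9   1.2] 0.86
```

View pics/c_side.png

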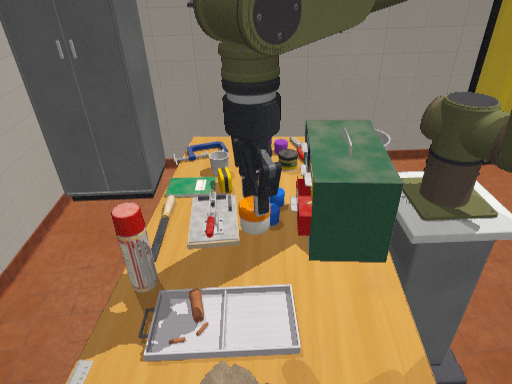

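The pot hangs upright in the gripper at (256,217), and the bay is empty at (262,320). Lowering.

```bash
python3 -m pendant '[[[0,0,10,0,0,0],[0,0,25,0,0,0],[0,0,30,0,0,0],[0,0,30,0,0,0],[0,0,30,0,0,0],[0,0,30,0,0,0],[0,0,30,0,0,0],[0,0,20,0,0,0],[0,0,15,0,0,0],[0,0,8,0,0,0],[0,0,4,0,0,0],[0,0,0,0,0,0],[0,0,0,0,0,0]]]'
python3 -m pendant '[[[0,0,1,0,0,0],[0,0,1,0,0,0],[0,0,1,0,0,0],[0,0,1,0,0,0],[0,0,0,0,0,0],[0,0,0,0,0,0]]]'
```

```text
clock: 11.48
tool_pos: [551.7, 399.7, 28.8]
tcp_rot: [-0.0, 0.985, 0.174, 0.001]
contact_force: [-0.3, 0.5, -3.0]
width: 0.522
gripper_force: 72.2
clock: 11.98
tool_pos: [550.4, 399.1, 23.1]
tcp_rot: [0.0, 0.985, 0.175, -0.0]
contact_force: [-0.3, -0.4, -3.1]
width: 0.522
gripper_force: 72.2
```

```bash
python3 -m pendant '[[[0,0,1,0,0,0],[0,0,1,0,0,0],[0,0,1,0,0,0],[0,0,0,0,0,0],[0,0,0,0,0,0]]]'
python3 -m pendant '[[[0,0,1,0,0,0],[0,0,0,0,0,0],[0,0,0,0,0,0]]]'
```

```text
clock: 12.4
tool_pos: [550.5, 399.1, 19.9]
tcp_rot: [0.0, 0.985, 0.175, -0.0]
contact_force: [0.3, -0.2, -3.5]
width: 0.525
gripper_force: 72.2
clock: 12.65
tool_pos: [550.7, 399.3, 19.5]
tcp_rot: [-0.0, 0.985, 0.174, 0.0]
contact_force: [-1.8, -0.3, -1.1]
width: 0.522
gripper_force: 72.7
```

```bash
python3 -m pendant '[[[0,0,1,0,0,0],[0,0,0,0,0,0],[0,0,0,0,0,0]]]'
python3 -m pendant '[[[0,0,0,0,0,0],[0,0,0,0,0,0],[0,0,0,0,0,0],[0,0,0,0,0,0],[0,0,0,0,0,0],[0,0,0,0,0,0]]]' 0.76 20
python3 -m pendant '[[[0,0,-5,0,0,0],[0,0,-10,0,0,0],[0,0,-20,0,0,0],[0,0,-30,0,0,0],[0,0,-40,0,0,0],[0,0,-40,0,0,0],[0,0,-40,0,0,0],[0,0,-30,0,0,0],[0,0,-10,0,0,0],[0,0,0,0,0,0],[0,0,0,0,0,0],[0,0,0,0,0,0]]]'
python3 - <<'E'
from h import *
S=optics.get_image("side");T=optics.get_image("top")
cv2.imwrite("pics/d.png",np.hstack([cv2.resize(d["frame"][:,:,::-1],(400,300)) for d in(S,T)]))
for s,c in blobs(S): print(s,c,np.round(ray(S,c,37),1))
for r in optics.pinpoint("side","pot_1_center"): print(np.round(r["xyz"],1),r["conf"])
E
```

```text
clock: 12.9
tool_pos: [550.8, 399.3, 19.5]
tcp_rot: [-0.0, 0.985, 0.175, 0.0]
contact_force: [-4.0, -2.3, 5.5]
width: 0.525
gripper_force: 73.8
clock: 13.4
tool_pos: [550.6, 399.1, 18.0]
tcp_rot: [-0.0, 0.985, 0.174, 0.0]
contact_force: [0.9, -0.1, 0.3]
width: 0.759
gripper_force: 0.0
clock: 14.4
tool_pos: [549.5, 398.5, 240.3]
tcp_rot: [0.001, 0.985, 0.174, -0.002]
contact_force: [-0.3, -0.6, -0.8]
width: 0.762
gripper_force: 0.0
[245, 299, 25, 24, 410] [257.86341463 310.05609756] [551.  398.9  37. ]
[550.  401.1  24.5] 0.85
[ 443.4 -337.5   23.3] 0.51
```

View pics/d.png

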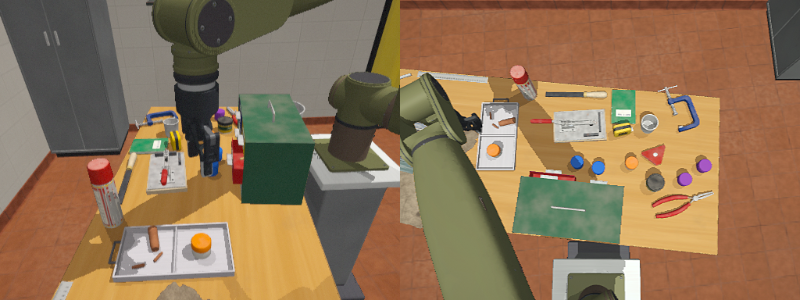

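The pot stands upright in the near bay, at (201,243) in the side view and (493,150) in the top view. The other orange pot is untouched at (631,162) in the top view, and the gripper is clear. Handing in.

```bash
python3 -c "
from bench import env
print(env.finish_job())"
```

```text
the job is handed in; nothing more can be done
None
```

The full pot (the far-right one, about 0.37 kg when lifted) stands upright in the tray's near bay; the empty pot was never touched, and the job was handed in at about 14.5 s on the robot's clock.

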